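# Open the slotted fastener and hold the cover panel on its housing

### The arm

A 6-joint arm with a two-finger parallel gripper is mounted at the origin on a cart in front of the work surface, level with it; the furniture and walls round the work are solid. World frame = base frame: x ahead of the robot, y to its left, z up, the work surface at z = 0. Lengths are in m, angles in rad, forces in N, time in s.
With the tool pointing down it reaches from about 0.375 to 0.9 m from the base axis. Payload 3.1 kg.
Tool frame: the origin (TCP) lies on the centre line of the jaws, within the pads' length; the fingertips stand 17 mm ahead of it and the grasp point (between the pads) lies 2 mm behind it (tips_ahead is the z of the fingertips in the tool frame, in m); z points along the fingers, y is the line along which they close (so a half turn about z gives the same grasp; the last joint's range is limited). The gripper opens to 87 mm and grips with 3 to 60 N. Pads are 19 mm wide; open, the fingers measure 117 mm over their backs; the gripper's body (75 mm by 190 mm) begins 51 mm behind the grasp point.
Start: joints at [-1.296, 0.527, 1.433, -0, 1.181, -0.178], TCP at [0.273, -0.562, 0.207] pointing down, gripper open.
Joint ranges: [-3.08, 3.08], [-0.75, 2.2], [0.22, 2.44], [-1.43, 4.57], [0, 2.65], [-2.85, 2.85]. Speed limits (rad/s): [2.79, 2.79, 3.14, 3.14, 3.14, 3.14].

### API

Orientations are given as a rotation vector (axis times angle).
In Python, from bench import state, camera, camera_info, sign_off, search_frame, pinpoint, tips_ahead gives the robot as it stands.
- The arm moves only by the tool arm_command, never from a script. Its argument "commands" is a list that holds one entry, the list of rows, each a list of 7 numbers: the shift along the world's x, y, z in cm, then the turn, a rotation vector about the world's x, y, z in rad, then the finger opening in cm, from 0 to 8.7. A call has 1 to 8 rows; each row shifts and turns the commanded pose from where the row before left it; what a row does not reach is not made up. A row lasts 1/8 s, in which the tool goes at most 62.5 mm and 10.7 degrees, less where a joint would pass 70% of its speed; a pose out of reach is approached as far as the arm can. A call is refused whole if a number of a shift passes 6.25 or a number of a turn 0.188, either way. A call with a gripper value outside its range is refused whole. The fingers move at their own pace and stop on an object; "grip_force" is the grip in N (left out, the last holds). Time passes only in rows, so rows that do not move let the fingers close. It gives the time, the measured TCP pose, the force, the opening and the grip force at its end, in the units of the state.
- state(): the state, without advancing time (a new reading comes with each control period).
- camera(name): name is "side" or "top"; returns the picture (480x640x3 uint8, red, green, blue); there is no depth.
- camera_info(name): a dict with "fx", "fy", "cx", "cy" (pixels), "rvec" (rotation vector, rad) and "tvec" (3), from world to camera coordinates, as OpenCV has them. Camera axes: x right, y down, z forward; pixel columns grow to the right and rows downward; lengths in m; the calibration is good to about 2 mm. A picture is of the moment at which its call begins. camera_info takes no time and is no camera call.
- sign_off(): hands the job in; it is judged then, once.
Trained networks look in the newest picture that a camera, given by its name, has taken for a name from the list of things; names that differ only in an ending like _2 or _b are one class to them, and where a whole thing is asked for, a point or a joint stands for the part that bears it (a point fixed in the world has none). Each returns a list of dicts, best first, with "confidence" (0 to 1); they miss things now and then, are a little off and sometimes report something else, mostly with a low value. They report only what shows in the picture. A call takes as long as a camera call.
- search_frame(camera, target): "box" ([left, top, right, bottom] in pixels, round what is visible of it).
- pinpoint(camera, target): "location" ([row, column] in pixels: a listed point, or the origin of a listed thing).
The state is a dict: "time": time; "joint_positions": joint angles; "joint_velocities": joint speeds; "effort": joint torques, N m; "position": TCP position; "tool_rot": TCP orientation; "contact_force": force on the tool from outside, world axes, zero at the start; "ft_torque": the same for the moment, N m; "finger_gap": opening from 0.0 (shut) to 1.0 (fully open); "grip_force": force on a finger pad.
Only numpy, scipy, OpenCV 4.12 (cv2) and the standard library are available. Lean on these libraries where they do the work, as an engineer would, in place of code of your own. Each camera call takes 0.05 s, during which the arm holds its last target. There are 200 camera calls.

### The job

First turn the red quarter-turn fastener on the grey housing until the slot in its steel disc faces straight out of the housing's open front. Then take the blue cover panel off its sloping stand by the orange stem, stand it upright on its lower edge in the channel along the housing's front, with its steel tongue in the fastener's slot, and press it against the frame so that the rubber seal is squeezed flat. Finish while still holding it pressed there with the gripper; leave the other loose things on the bench where they are.

Things in the scene. Friction and masses are not known exactly. Their poses are not given: they have to be found in the camera images.
- housing: fixed grey housing, 120 mm deep (x), 190 wide (y), roof 85 mm above the bench; origin on the bench. Own -x points out of its open front to the robot; frame face at own x = -50 mm. Before it a channel: floor 12 mm up; front lip slopes outward, its top about 28 mm up. From face to lip 15 mm of room at the floor, 30 at the mouth
- seat (a point): fixed on the housing, axes as the housing's: where point panel_foot is when the panel is fully home; own x = -54 mm, y = 0, z = 12 mm of the housing
- slot_home (a point): fixed on the housing, axes as the housing's: where point panel_tongue is when the panel is fully home; own x = -26 mm, y = 0, 93 mm above the bench
- fastener_wing (a point): point on the fastener's upright axis in its red wing grip, 123 mm above the bench; axes turn with it. Wing 12 mm thick (own x), 44 wide (own y), from 15 mm below this point to 14 above. Below it a steel disc, 52 mm across, 14 thick, top 23 mm below this point; in its rim one slot, 18 mm wide, 18 deep, open above and below, mouth to own -x (wing is crosswise to the slot)
- fastener (a joint): angle of the fastener in rad, positive anticlockwise from above; 0 = slot straight out of the housing's front (wing then parallel to the front). Starts at 0.75 to 1.45; turns from -0.7 to 1.65; no stop or detent at 0; stays where left (friction 0.08 N m)
- seal (a joint): travel in m of the sprung black rubber seal bar (130 mm wide, 62 to 82 mm above the bench) in the frame face: 0 = 4 mm proud of the face, 0.004 = flush with it; spring 2000 N/m, so 8 N flattens it
- panel_grip (a point): point in the orange stem on the top edge of the loose blue panel (0.17 to 0.35 kg). Stem 24 mm wide (own y), 14 thick (own x), from 23 mm below this point (top edge of the plate) to 18 above. Plate 150 mm wide (own y), 90 tall (own z), 8 thick; own +x is its back, which goes to the housing. Starts leaning 0.5 rad from upright on the stand, back and tongue up, stem nearest the robot
- panel_foot (a point): middle of the panel's lower edge, 113 mm below panel_grip along own z; same axes
- panel_tongue (a point): point near the tip of the panel's steel tongue, 28 mm behind the plate's middle plane (own +x) and 81 mm above the lower edge; same axes. The tongue is 8 mm wide and 8 high and stands 30 mm out of the back. Unless the slot is lined up it strikes the disc or wing and the panel cannot go home
- rest: fixed stand, base 110 x 160 mm, with an aluminium slope 0.5 rad from vertical that carries the panel and reaches 75 mm up it (stem and top of the plate are free); origin under the base's centre, own x away from the robot
- ins_tape: bystander, to be left alone: roll of black insulating tape, 62 mm across, 19 high; origin at the centre of its underside
- grease_tin: bystander, to be left alone: grease tin, 68 mm across, 69 high; origin at the centre of its underside
- oil_filter: bystander, to be left alone: white oil filter can, 69 mm across, 92 high; origin at the centre of its underside
- screwdriver_red: bystander, to be left alone: red-handled screwdriver, 222 mm long; origin at the centre of its underside
- spanner_13: bystander, to be left alone: combination spanner, 172 mm long; origin at the centre of its underside
- hex_key_8: bystander, to be left alone: black hex key, 119 mm long; origin at the centre of its underside

How it is judged:
On the way, in this order (a step that is already met when the one before it is completed fails the run):
1. the fastener is turned until its slot faces straight out of the front (within 0.15 rad), the panel still on its stand (value of joint fastener between -0.15 and 0.15 rad and horizontal distance between panel_foot and rest below 0.06 m), for 0.2 s.
2. the panel stands upright on its lower edge in the channel, tongue in the slot (angle between panel_grip's own z axis and vertical below 0.15 rad and y of panel_foot in the frame of seat between -0.009 and 0.009 m and x of panel_foot in the frame of seat between -0.01 and 0.01 m and z of panel_foot in the frame of seat below 0.005 m and height (world z) of panel_foot above 0.008 m and distance between panel_tongue and slot_home below 0.02 m), for 0.2 s.
At the end, for the whole second after the job is handed in: Panel upright within 0.15 rad, lower edge in the channel (10 mm along, 9 mm sideways, under 5 mm high), square within 0.16 rad, tongue tip within 13 mm of home, fastener within 0.2 rad of aligned, seal squeezed over 2.5 mm, fingers on the panel with over 1 N (value of joint fastener between -0.2 and 0.2 rad and angle between panel_grip's own z axis and vertical below 0.15 rad and y of panel_foot in the frame of seat between -0.009 and 0.009 m and x of panel_foot in the frame of seat between -0.01 and 0.01 m and z of panel_foot in the frame of seat below 0.005 m and height (world z) of panel_foot above 0.008 m and distance between panel_tongue and slot_home below 0.013 m and angle between the x axis of panel_grip and the x axis of housing, either way round below 0.16 rad and value of joint seal above 0.0025 m and contact force between the fingers and panel above 1 N); the arm keeps its last pose, push and grip.
It fails at once if another loose thing on the bench was shifted by more than 30 mm (distance of any of ins_tape, grease_tin, oil_filter, screwdriver_red, spanner_13, hex_key_8 from where it was at the start of the episode above 0.03 m).
It also fails if it takes over 54 s, if anything falls off the work surface, if the arm or the gripper's body presses on something with over 40 N, if the wrist force passes 120 N, or if a joint passes its speed limit or range.

## Working session

There is one attempt and no reset: what is moved stays moved. The work goes in short steps, Python scripts to look and compute and a tool call to move; the robot and the scene stay as the last step left them, time stands still between calls to the robot, and variables do not carry over. Pictures are saved under pics/ and viewed, at most 10 in all, crops included, and the job is handed in when it is done.

Besides the shell and the picture viewer there is one more tool, called after "Call:" as name(argument=value, ...) on one line, values as JSON. arm_command: Moves the arm, as the interface text tells. Its arguments: {"type":"object","properties":{"commands":{"type":"array","items":{"type":"array","items":{"type":"array","items":{"type":"number"}}}},"grip_force":{"type":"number"}},"required":["commands"]}

```bash
mkdir -p pics; cat > h.py <<'E'
import numpy as np, cv2
from bench import *
from scipy.spatial.transform import Rotation as R
def P(n):
    i=camera_info(n);K=np.array([[i['fx'],0,i['cx']],[0,i['fy'],i['cy']],[0,0,1.]])
    M=R.from_rotvec(i['rvec']).as_matrix();return K,M,np.array(i['tvec'])
def proj(n,p):
    K,M,t=P(n);q=(K@(M@np.atleast_2d(p).T+t[:,None])).T;return q[:,:2]/q[:,2:]
def ray(n,u,v):
    K,M,t=P(n);return -M.T@t, M.T@np.linalg.inv(K)@np.array([u,v,1.])
def onz(n,u,v,z):
    o,d=ray(n,u,v);return o+d*(z-o[2])/d[2]
def tri(a,b):
    o1,d1=ray('top',*a);o2,d2=ray('side',*b)
    s=np.linalg.lstsq(np.c_[d1,-d2],o2-o1,rcond=None)[0]
    x,y=o1+s[0]*d1,o2+s[1]*d2;return (x+y)/2,np.linalg.norm(x-y)
E
cat > a.py <<'E'
from h import *
np.set_printoptions(precision=4,suppress=True)
for n in('top','side'):
    cv2.imwrite(f'pics/{n}0.png',camera(n)[:,:,::-1]); K,M,t=P(n);print(n,K[0,0],-M.T@t,M[2])
for k in['housing','seat','slot_home','fastener_wing','panel_grip','panel_foot','panel_tongue','rest','grease_tin','oil_filter','ins_tape','screwdriver_red','spanner_13','hex_key_8']:
    r={}
    for n in('top','side'):
        q=pinpoint(n,k)
        if q: r[n]=(q[0]['location'][::-1],q[0]['confidence'])
    s={n:(np.round(v[0],1),round(v[1],2)) for n,v in r.items()}
    print(k,s,tri(r['top'][0],r['side'][0]) if len(r)==2 else '')
print(state())
E
python3 a.py
```

```text
top 614.1617375630726 [0.3488 0.0062 1.6795] [ 0.1347 -0.0129 -0.9908]
side 458.9122251223819 [0.2616 0.9234 0.5933] [ 0.2818 -0.8502 -0.4447]
housing {'top': (array([381.9, 229.5]), 0.83)} 
seat {'top': (array([385.3, 246.1]), 0.89), 'side': (array([346.5, 246.8]), 0.86)} (array([ 0.5489, -0.1649,  0.0045]), np.float64(0.0009143232804070756))
slot_home {'top': (array([386.2, 231.8]), 0.56), 'side': (array([334.4, 213.9]), 0.55)} (array([ 0.5774, -0.1577,  0.103 ]), np.float64(0.006868013560110668))
fastener_wing {'top': (array([390.3, 224.4]), 0.86), 'side': (array([332.3, 208. ]), 0.68)} (array([ 0.5907, -0.1687,  0.1148]), np.float64(0.0015366464327057471))
panel_grip {'top': (array([245.3, 230.9]), 0.62), 'side': (array([285.9, 276.3]), 0.8)} (array([0.5788, 0.2036, 0.1209]), np.float64(0.005120266570723161))
panel_foot {'top': (array([242. , 217.6]), 0.96), 'side': (array([262.5, 319.3]), 0.83)} (array([0.6298, 0.2248, 0.0212]), np.float64(0.006891422616139441))
panel_tongue {'top': (array([246.1, 217.1]), 0.63), 'side': (array([265.2, 283. ]), 0.87)} (array([0.6215, 0.2053, 0.0
[... 951 characters left out ...]
, np.float64(0.04599575847016456))
hex_key_8 {'top': (array([441.9, 302.9]), 0.66), 'side': (array([357. , 389.8]), 0.72)} (array([ 0.4909, -0.4402, -0.7709]), np.float64(0.16952091191437385))
{'time': 1.5, 'joint_positions': array([-1.2965,  0.5275,  1.4327, -0.    ,  1.1814, -0.1785]), 'joint_velocities': array([ 0.0008, -0.0011,  0.0011,  0.003 , -0.0001, -0.0011]), 'effort': array([ -0.0001, -44.0011, -17.6979,   0.0633,   0.0505,  -0.    ]), 'position': array([ 0.2735, -0.562 ,  0.2073]), 'tool_rot': array([-3.0614, -0.7052,  0.0001]), 'contact_force': array([ 0.174 , -0.9635, -0.4951]), 'ft_torque': array([ 0.0051,  0.0058, -0.0019]), 'grip_force': 0.0, 'finger_gap': 0.994538545774724}
```

```bash
python3 - <<'E'
import cv2,numpy as np
a=cv2.imread('pics/top0.png')[140:340,170:500];b=cv2.imread('pics/side0.png')[170:400,200:440]
cv2.imwrite('pics/c0.png',cv2.resize(a,None,fx=2.4,fy=2.4,interpolation=cv2.INTER_CUBIC))
cv2.imwrite('pics/c1.png',cv2.resize(b,None,fx=2.6,fy=2.6,interpolation=cv2.INTER_CUBIC))
E
```

```text
(no output)
```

View pics/c0.png

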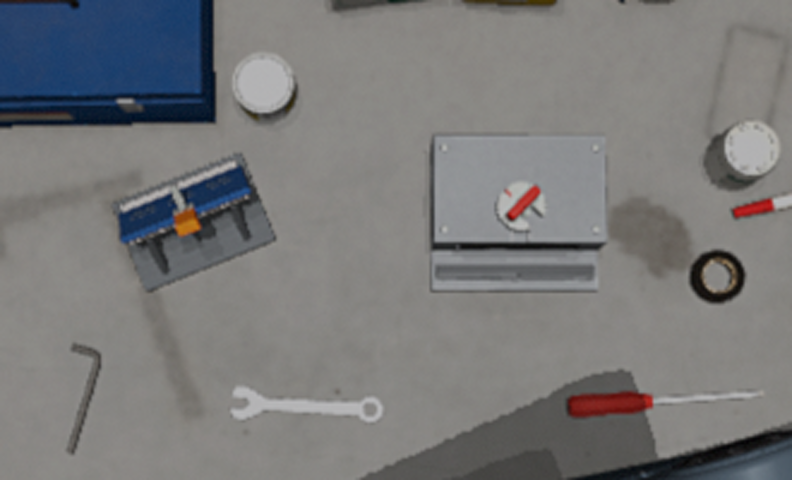

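View pics/c1.png

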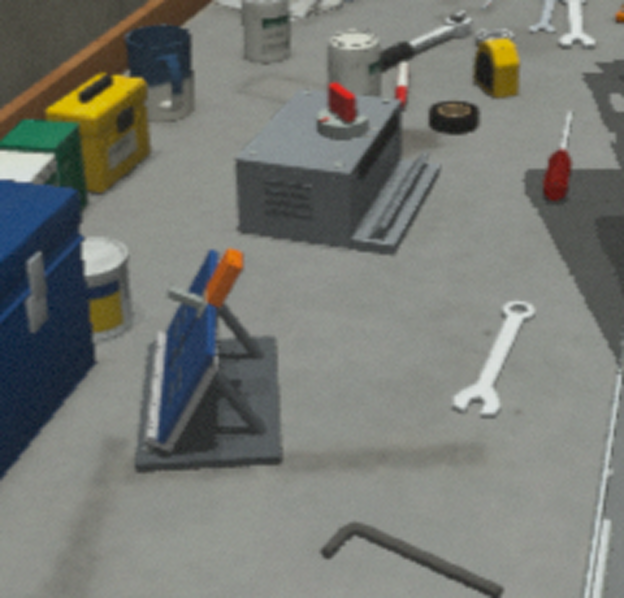

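The top view shows the housing nearly square to the world axes. The wing, at crop px (523,203), is turned about +0.85 rad. The panel stands at crop px (185,215), yawed about +0.33 rad with its stem toward the robot. The side view agrees with this. Next I'll refine the angles.

```bash
cat > b.py <<'E'
from h import *
from scipy.optimize import least_squares
np.set_printoptions(precision=4,suppress=True)
im=cv2.imread('pics/top0.png');hsv=cv2.cvtColor(im,cv2.COLOR_BGR2HSV)
# wing
m=(((hsv[...,0]<6)|(hsv[...,0]>174))&(hsv[...,1]>150)).astype(np.uint8);m[:205]=0;m[240:]=0;m[:,:377]=0;m[:,400:]=0
n,l,s,c=cv2.connectedComponentsWithStats(m);k=1+np.argmax(s[1:,4]);pts=np.argwhere(l==k)[:,::-1].astype(float)
W=np.array([onz('top',u,v,.137)[:2] for u,v in pts]);cw=W.mean(0);e,V=np.linalg.eigh(np.cov(W.T));d=V[:,1]*np.sign(V[1,1])
print('wing',s[k],cw,'angle of own y from world y',np.arctan2(-d[0],d[1]),np.sqrt(e*12))
# housing back roof edge and front roof edge rows by gradient
g=cv2.GaussianBlur(cv2.cvtColor(im,cv2.COLOR_BGR2GRAY),(0,0),.8).astype(float)
gy=np.abs(np.gradient(g,axis=0))
def line(c0,c1,r0,r1,z):
    L=[]
    for c in range(c0,c1):
        w=gy[r0:r1,c]**3;L.append(onz('top',c,(w*np.arange(r0,r1)).sum()/w.sum(),z)[:2])
    L=np.array(L);p=np.polyfit(L[:,1],L[:,0],1);return 'yaw',-np.arctan(p[0]),'x@-.17',np.polyval(p,-.17)
print('back',line(356,418,191,202,.085));print('front',line(355,418,237,246,.085)); print('lipbot',line(355,414,257,265,0.02))
for n,p in dict(bl=(433,135),br=(606,135),fr=(606,245),fl=(432,244)).items(): print(n,onz('top',170+p[0]/2.4,140+p[1]/2.4,.085))
for n,p in dict(base_r=(275,240),base_n=(150,291),box=(215,122)).items(): print(n,onz('top',170+p[0]/2.4,140+p[1]/2.4,.0))
# panel
obs={('top',0):(245.3,230.9),('side',0):(285.9,276.3),('top',1):(242,217.6),('side',1):(262.5,319.3),('top',2):(246.1,217.1),('side',2):(265.2,283)}
loc=np.array([[0,0,0],[0,0,-.113],[.028,0,-.032]])
def pose(q): return R.from_euler('ZY',[q[3],-.5])
def f(q):
    X=pose(q).apply(loc)+q[:3]
    return np.concatenate([proj(n,X[i])[0]-o for (n,i),o in obs.items()])
r=least_squares(f,[.58,.2,.12,.3],loss='soft_l1');print('panel',r.x,r.fun.reshape(-1,2),pose(r.x).apply(loc)+r.x[:3])
# blue plate yaw via minarearect of blue region, orange stem
m=((hsv[...,0]>105)&(hsv[...,0]<125)&(hsv[...,1]>150)).astype(np.uint8);m[:195]=0;m[260:]=0;m[:,:210]=0;m[:,290:]=0
b=cv2.boxPoints(cv2.minAreaRect(np.argwhere(m)[:,::-1].astype(np.float32)));print('blue',b,[onz('top',*p,.07)[:2] for p in b])
m=((hsv[...,0]>6)&(hsv[...,0]<20)&(hsv[...,1]>180)).astype(np.uint8);m[:195]=0;m[260:]=0;m[:,:210]=0;m[:,290:]=0
print('stem px',np.argwhere(m).mean(0)[::-1],'pred',proj('top',r.x[:3]))
E
python3 b.py
```

```text
wing [382 218  13  14  59] [ 0.5886 -0.1597] angle of own y from world y 0.772397626071903 [0.0088 0.0435]
back ('yaw', np.float64(-0.022328918614439124), 'x@-.17', np.float64(0.67128422901858))
front ('yaw', np.float64(-0.02280696385992082), 'x@-.17', np.float64(0.5501950524816571))
lipbot ('yaw', np.float64(-0.03031024426877641), 'x@-.17', np.float64(0.5113586707991524))
bl [ 0.6736 -0.0689  0.085 ]
br [ 0.6697 -0.2599  0.085 ]
fr [ 0.5474 -0.2547  0.085 ]
fl [ 0.5525 -0.0646  0.085 ]
base_r [0.5718 0.1118 0.    ]
base_n [0.516  0.2551 0.    ]
box [0.7113 0.1797 0.    ]
panel [0.5796 0.202  0.1193 0.3425] [[ 1.0319  0.731 ]
 [-1.2898  0.0791]
 [ 2.1774  0.9187]
 [-1.0622 -1.1251]
 [-4.2809  1.1155]
 [-0.0904  0.4218]] [[0.5796 0.202  0.1193]
 [0.6306 0.2202 0.0201]
 [0.6172 0.2154 0.1046]]
blue [[217.0717 230.0758]
 [269.7186 209.2364]
 [273.8466 219.6649]
 [221.1996 240.5043]] [array([0.5927, 0.2854]), array([0.6458, 0.1459]), array([0.6175, 0.1352]), array([0.5646, 0.2745])]
stem px [247.6026 232.4359] pred [[246.3319 231.631 ]]
```

Call:
arm_command(commands=[[[2.9, 3.7, 0, 0, 0, 0.172, 8], [2.9, 3.7, 0, 0, 0, 0.172, 8], [2.9, 3.7, 0, 0, 0, 0.172, 8], [2.9, 3.7, 0, 0, 0, 0.172, 8], [2.9, 3.7, 0, 0, 0, 0.172, 6], [2.9, 3.7, 0, 0, 0, 0.172, 6], [2.9, 3.7, 0, 0, 0, 0.172, 6], [2.9, 3.7, 0, 0, 0, 0.172, 6]]])

```text
time: 2.5
position: [0.5064, -0.2648, 0.2075]
tool_rot: [1.91, 2.494, -0.0]
contact_force: [-0.0, -0.1, 0.4]
finger_gap: 0.696
grip_force: 0.0
```

Call:
arm_command(commands=[[[2.9, 3.5, 0, 0, 0, 0.172, 5], [2.8, 3.5, 0, 0, 0, 0.172, 5], [2.7, 3.5, 0, 0, 0, 0.17, 5], [0, 0, 0, 0, 0, 0, 5], [0, 0, 0, 0, 0, 0, 5]]])

```text
time: 3.12
position: [0.5891, -0.1611, 0.2072]
tool_rot: [-1.222, -2.894, 0.001]
contact_force: [-0.8, -0.2, 0.1]
finger_gap: 0.577
grip_force: 0.0
```

Call:
arm_command(commands=[[[0, 0, -3, 0, 0, 0, 5], [0, 0, -3, 0, 0, 0, 5], [0, 0, -2.2, 0, 0, 0, 5], [0, 0, 0, 0, 0, 0, 5], [0, 0, 0, 0, 0, 0, 1], [0, 0, 0, 0, 0, 0, 0.5], [0, 0, 0, 0, 0, 0, 0.5], [0, 0, 0, 0, 0, 0, 0.5]]], grip_force=20)

```text
time: 4.12
position: [0.5897, -0.1611, 0.1259]
tool_rot: [1.221, 2.894, -0.0]
contact_force: [-0.0, -0.3, -0.1]
finger_gap: 0.204
grip_force: 0.0
```

Call:
arm_command(commands=[[[0, 0, 0, 0, 0, 0, 0.5], [0, 0, 0, 0, 0, 0, 0.5], [0, 0, 0, 0, 0, 0, 0.5]]])

```text
time: 4.5
position: [0.5894, -0.1609, 0.1253]
tool_rot: [-1.221, -2.894, -0.0]
contact_force: [0.1, 0.2, -0.4]
finger_gap: 0.059
grip_force: 0.0
```

```bash
python3 - <<'E'
from h import *
a=camera('top')[160:280,320:450,::-1];b=camera('side')[150:270,270:400,::-1]
cv2.imwrite('pics/d.png',np.hstack([cv2.resize(x,(400,400),interpolation=cv2.INTER_CUBIC) for x in(a,b)]))
print(pinpoint('top','fastener_wing')[:1],pinpoint('side','fastener_wing')[:1],proj('top',state()['position']),proj('side',state()['position']),proj('side',[.589,-.16,.123]),state()['finger_gap'])
E
```

```text
[] [{'location': [209.6, 328.5], 'confidence': 0.64}] [[387.83347326 224.59701618]] [[331.59794222 205.44496733]] [[331.66444997 206.39997875]] 0.05914473567840413
```

View pics/d.png

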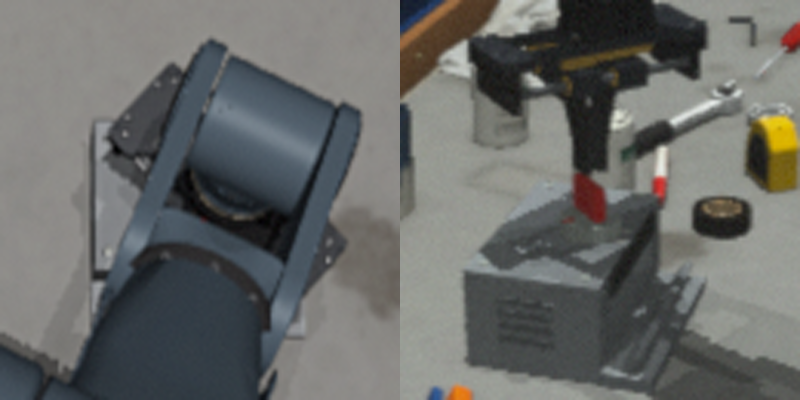

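The side view puts the wing at about px (332,209). The fingers closed to 5 mm without holding it, so I'll zoom in with the predicted outlines drawn on.

```bash
python3 - <<'E'
from h import *
print(tips_ahead, state()['position'],state()['grip_force'])
im=camera('side')[:,:,::-1].copy();s=6;x0,y0=290,170
a=cv2.resize(im[y0:y0+75,x0:x0+90],None,fx=s,fy=s,interpolation=cv2.INTER_CUBIC)
def d(p,c):
    q=((proj('side',p)+.5-[x0,y0])*s).astype(int); [cv2.circle(a,tuple(map(int,u)),3,c,-1) for u in q]
p=state()['position'];d([p,p-[0,0,.017]],(0,255,0))
t=.772;ox=np.array([np.cos(t),np.sin(t)]);oy=np.array([-ox[1],ox[0]])
d([[*(np.array([.589,-.16])+i*.006*ox+j*.022*oy),z] for i in(-1,1) for j in(-1,1) for z in(.108,.137)],(255,255,0))
cv2.imwrite('pics/e.png',a)
E
```

```text
0.017 [ 0.58944673 -0.16099842  0.12530059] 0.0
```

View pics/e.png

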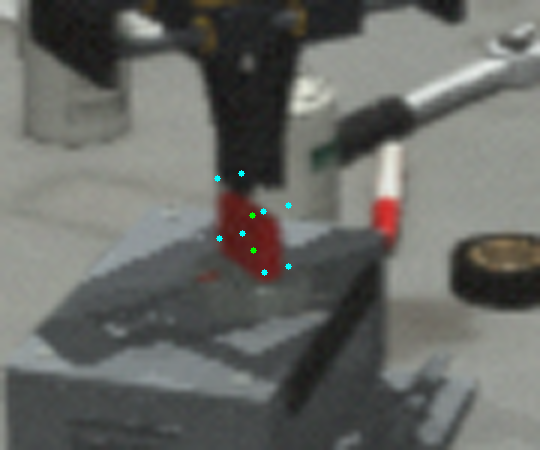

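Call:
arm_command(commands=[[[0, 0, 4, 0, 0, 0, 0.5], [0, 0, 4, 0, 0, 0, 0.5], [0, 0, 0, 0, 0, 0, 0.5], [0, 0, 0, 0, 0, 0, 0.5]]])

```text
time: 5.25
position: [0.5889, -0.1607, 0.2049]
tool_rot: [-1.221, -2.893, -0.0]
contact_force: [-0.5, 0.1, -0.3]
finger_gap: 0.057
grip_force: 0.0
```

```bash
python3 - <<'E'
from h import *
im=camera('side')[:,:,::-1].copy();s=6;x0,y0=290,150
a=cv2.resize(im[y0:y0+95,x0:x0+90],None,fx=s,fy=s,interpolation=cv2.INTER_CUBIC)
def d(p,c):
    q=((proj('side',p)+.5-[x0,y0])*s).astype(int); [cv2.circle(a,tuple(map(int,u)),3,c,-1) for u in q]
p=state()['position'];d([p,p-[0,0,.017]],(0,255,0))
t=.772;ox=np.array([np.cos(t),np.sin(t)]);oy=np.array([-ox[1],ox[0]])
d([[*(np.array([.589,-.16])+i*.006*ox+j*.022*oy),z] for i in(-1,1) for j in(-1,1) for z in(.108,.137)],(255,255,0))
cv2.imwrite('pics/f.png',a);print(p,pinpoint('side','fastener_wing'),search_frame('side','fastener_wing'))
E
```

```text
[ 0.58848462 -0.16053169  0.20415999] [{'location': [205.5, 329.9], 'confidence': 0.62}] [{'box': [323.0, 203.1, 339.8, 223.0], 'confidence': 0.71}, {'box': [250.9, 283.4, 309.8, 350.8], 'confidence': 0.44}]
```

View pics/f.png

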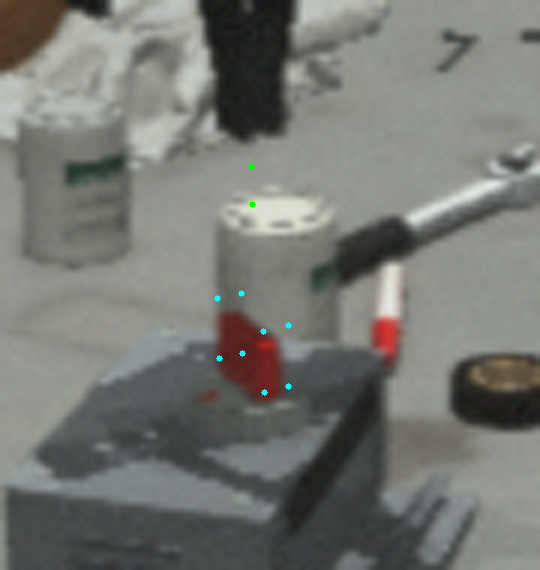

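The fingertips show at about row 172 px, roughly 34 mm higher than the stated tool frame predicts (17 mm behind the TCP instead of 17 mm ahead). I'll go about 34 mm deeper, in steps, and watch the force.

Call:
arm_command(commands=[[[0, 0, 0, 0, 0, 0, 5], [0, 0, 0, 0, 0, 0, 5], [0, 0, -4, 0, 0, 0, 5], [0, 0, -4, 0, 0, 0, 5], [0, 0, -1, 0, 0, 0, 5], [0, 0, -1, 0, 0, 0, 5], [0, 0, 0, 0, 0, 0, 5]]])

```text
time: 6.28
position: [0.5899, -0.1612, 0.1057]
tool_rot: [1.221, 2.894, -0.0]
contact_force: [-0.3, -0.6, 0.2]
finger_gap: 0.566
grip_force: 0.0
```

Call:
arm_command(commands=[[[0, 0, -0.6, 0, 0, 0, 5], [0, 0, -0.5, 0, 0, 0, 5], [0, 0, 0, 0, 0, 0, 0.8], [0, 0, 0, 0, 0, 0, 0.8], [0, 0, 0, 0, 0, 0, 0.8], [0, 0, 0, 0, 0, 0, 0.8], [0, 0, 0, 0, 0, 0, 0.8], [0, 0, 0, 0, 0, 0, 0.8]]])

```text
time: 7.28
position: [0.5901, -0.1605, 0.0945]
tool_rot: [1.222, 2.893, 0.002]
contact_force: [2.1, 2.1, 1.0]
finger_gap: 0.135
grip_force: 20.0
```

Gripped. The offset is confirmed, so now I'll turn the fastener.

Call:
arm_command(commands=[[[0, 0, 0, 0, 0, -0.16, 0.5], [0, 0, 0, 0, 0, -0.16, 0.5], [0, 0, 0, 0, 0, -0.16, 0.5], [0, 0, 0, 0, 0, -0.16, 0.5], [0, 0, 0, 0, 0, -0.155, 0.5], [0, 0, 0, 0, 0, 0, 0.5], [0, 0, 0, 0, 0, 0, 0.5], [0, 0, 0, 0, 0, 0, 0.5]]])

```text
time: 8.28
position: [0.5907, -0.1603, 0.0945]
tool_rot: [2.244, 2.197, 0.004]
contact_force: [4.5, 3.8, -0.6]
finger_gap: 0.136
grip_force: 20.0
```

Call:
arm_command(commands=[[[0, 0, 0, 0, 0, 0, 5], [0, 0, 0, 0, 0, 0, 5], [0, 0, 0, 0, 0, 0, 5], [0, 0, 4, 0, 0, 0, 5], [0, 0, 5, 0, 0, 0, 5], [-1.5, 2, 5, 0, 0, 0.13, 5], [-3, 4.5, 2, 0, 0, 0.13, 5], [-3, 4.5, 2, 0, 0, 0.12, 5]]])

```text
time: 9.28
position: [0.5135, -0.0504, 0.2754]
tool_rot: [1.787, 2.583, 0.0]
contact_force: [0.5, -0.4, -0.2]
finger_gap: 0.573
grip_force: 0.0
```

Call:
arm_command(commands=[[[-3, 4.5, 0, 0.059, -0.156, 0, 5], [-3, 4.5, 0, 0.059, -0.156, 0, 5], [0, 0, 0, 0.059, -0.156, 0, 5], [0, 0, 0, 0, 0, 0, 5]]])

```text
time: 9.78
position: [0.4511, 0.0405, 0.273]
tool_rot: [1.608, 2.315, 0.574]
contact_force: [0.5, -0.0, 0.3]
finger_gap: 0.572
grip_force: 0.0
```

```bash
cat > c.py <<'E'
from h import *
from scipy.optimize import least_squares
np.set_printoptions(precision=4,suppress=True)
im=camera('top')[:,:,::-1];cv2.imwrite('pics/top1.png',im);cv2.imwrite('pics/side1.png',camera('side')[:,:,::-1])
a=im[140:320,190:440]
cv2.imwrite('pics/g.png',cv2.resize(a,None,fx=3.2,fy=3.2,interpolation=cv2.INTER_CUBIC))
hsv=cv2.cvtColor(im,cv2.COLOR_BGR2HSV)
m=(((hsv[...,0]<6)|(hsv[...,0]>174))&(hsv[...,1]>150)).astype(np.uint8);m[:205]=0;m[240:]=0;m[:,:377]=0;m[:,400:]=0
n,l,s,c=cv2.connectedComponentsWithStats(m);k=1+np.argmax(s[1:,4]);pts=np.argwhere(l==k)[:,::-1].astype(float)
W=np.array([onz('top',u,v,.137)[:2] for u,v in pts]);cw=W.mean(0);e,V=np.linalg.eigh(np.cov(W.T));d=V[:,1]*np.sign(V[1,1])
print('wing',cw,np.arctan2(-d[0],d[1]),np.sqrt(e*12))
O={}
for k in['panel_grip','panel_foot','panel_tongue','seat','slot_home','fastener_wing']:
    for n in('top','side'):
        q=pinpoint(n,k)
        if q and q[0]['confidence']>.4:O[n,k]=np.array(q[0]['location'][::-1])
for n,k in O: print(n,k,O[n,k])
# housing (x,y) with yaw -.022 plus side-camera pixel offset, panel pose jointly
loc=dict(panel_grip=[0,0,0],panel_foot=[0,0,-.113],panel_tongue=[.028,0,-.032],seat=[-.054,0,.012],slot_home=[-.026,0,.093],fastener_wing=[-.012,0,.123])
def res(q):
    o=[]
    for (n,k),u in O.items():
        X=(R.from_euler('ZY',[.36,-.5]).apply(loc[k])+q[:3] if k[0]=='p' else R.from_euler('Z',-.022).apply(loc[k])+[q[3],q[4],0])
        o.append(proj(n,X)[0]+(q[5:7] if n=='side' else 0)-u)
    return np.array(o).ravel()
r=least_squares(res,[.58,.2,.12,.6,-.16,0,0],loss='soft_l1');print(r.x);print(r.fun.reshape(-1,2))
print(state()['position'],state()['tool_rot'])
E
python3 c.py
```

```text
wing [ 0.5887 -0.1597] 0.015428093126788611 [0.0119 0.0412]
top panel_grip [244.  231.7]
top panel_foot [243.5 221.3]
side panel_foot [264.7 318.9]
top panel_tongue [243.8 219.8]
side panel_tongue [267.2 280.1]
top seat [386.  248.2]
side seat [347.1 245.2]
top slot_home [385.4 233.8]
side slot_home [334.3 215.6]
top fastener_wing [391.6 224.6]
side fastener_wing [329.3 205.9]
[ 0.5721  0.2009  0.126   0.5999 -0.1662 -1.5611  0.2   ]
[[ 2.4286  2.466 ]
 [ 0.4308 -0.3404]
 [-1.5823 -2.5977]
 [-2.1614  0.9517]
 [-0.2506  1.1064]
 [-0.3696 -1.499 ]
 [-0.9169 -0.4954]
 [ 3.1539 -1.4472]
 [ 1.9231  1.0569]
 [-1.91    0.6875]
 [ 1.8254 -0.0915]]
[0.4545 0.0401 0.274 ] [1.6025 2.314  0.5757]
```

View pics/g.png

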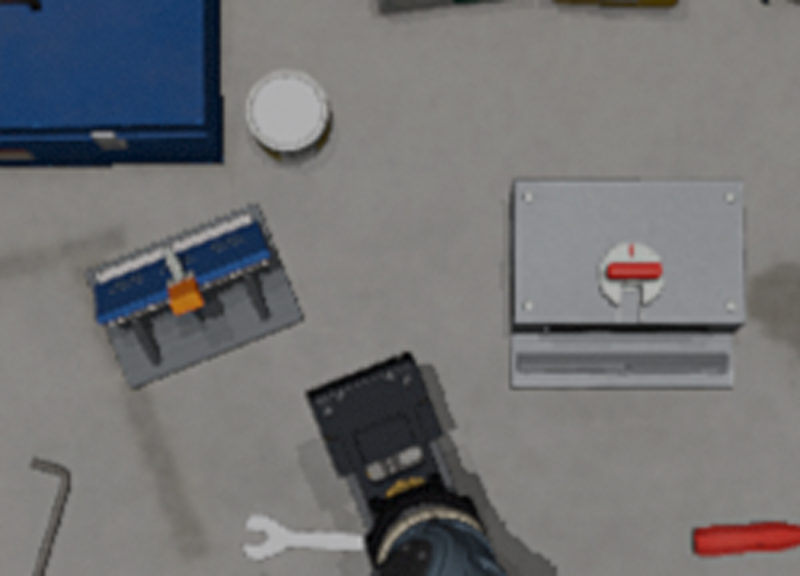

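The fastener is aligned: the slot at crop px (631,290) faces the front. The orange stem is at crop px (185,295). Next is the approach along the stem axis.

Call:
arm_command(commands=[[[3.3, 5, -1, 0, 0, 0, 5], [3.3, 5, -1, 0, 0, 0, 5], [3.3, 4.9, -1, 0, 0, 0, 5], [0, 0, -3.6, 0, 0, 0, 5], [0, 0, -3.6, 0, 0, 0, 5], [0, 0, 0, 0, 0, 0, 5], [0, 0, 0, 0, 0, 0, 5]]])

```text
time: 11.35
position: [0.5544, 0.189, 0.1731]
tool_rot: [1.602, 2.312, 0.577]
contact_force: [0.9, 0.8, -0.2]
finger_gap: 0.573
grip_force: 0.0
```

```bash
python3 - <<'E'
from h import *
np.set_printoptions(precision=4,suppress=True)
s=state();T=R.from_rotvec(s['tool_rot']).as_matrix();print(s['position'],T[:,1],-T[:,2],'want',R.from_euler('ZY',[.36,-.5]).as_matrix()[:,[0,2]].T)
im=camera('side')[:,:,::-1].copy();x0,y0=240,215
cv2.imwrite('pics/h.png',cv2.resize(im[y0:y0+120,x0:x0+110],None,fx=5,fy=5,interpolation=cv2.INTER_CUBIC))
E
```

```text
[0.5544 0.189  0.1731] [0.8285 0.3095 0.4668] [-0.4352 -0.1688  0.8844] want [[ 0.8213  0.3091  0.4794]
 [-0.4487 -0.1689  0.8776]]
```

View pics/h.png

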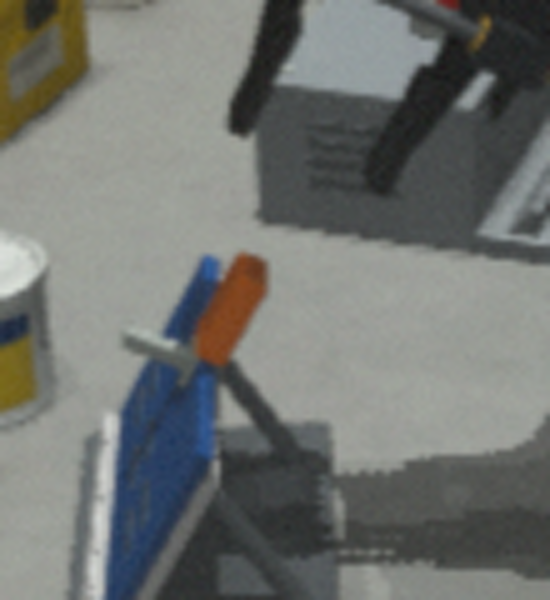

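Both fingers straddle the stem line, but their midpoint is about 7 mm to the robot's side of it. The tips are about 40 mm short of the stem top. I'll shift along the panel's own x and advance about 68 mm.

Call:
arm_command(commands=[[[0.5, 0.2, 0.3, 0, -0.015, 0, 5], [1.5, 0.6, -3, 0, 0, 0, 5], [0.9, 0.3, -1.8, 0, 0, 0, 5], [0.6, 0.2, -1.2, 0, 0, 0, 5], [0, 0, 0, 0, 0, 0, 5], [0, 0, 0, 0, 0, 0, 5]]])

```text
time: 12.15
position: [0.5889, 0.2021, 0.1163]
tool_rot: [1.592, 2.301, 0.587]
contact_force: [-0.1, 1.1, 0.9]
finger_gap: 0.574
grip_force: 0.0
```

```bash
python3 - <<'E'
from h import *
print(state()['position'],state()['contact_force'])
im=camera('side')[:,:,::-1].copy();x0,y0=240,215
a=cv2.resize(im[y0:y0+120,x0:x0+80],None,fx=5,fy=5,interpolation=cv2.INTER_CUBIC)
t=camera('top')[:,:,::-1][170:290,210:290]
cv2.imwrite('pics/i.png',np.hstack([a,cv2.resize(t,None,fx=5,fy=5,interpolation=cv2.INTER_CUBIC)]))
E
```

```text
[0.58892184 0.20207102 0.11625542] [-0.12151016  1.11370042  0.85645844]
```

View pics/i.png

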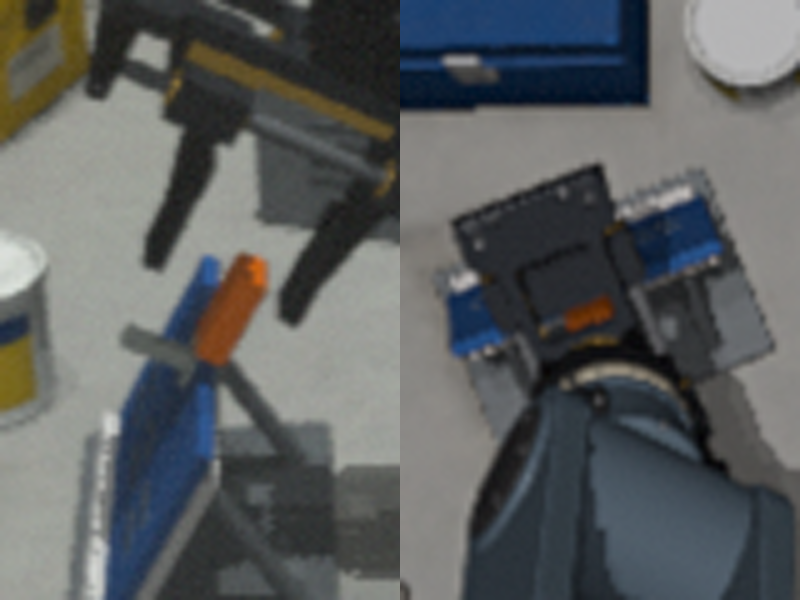

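The stem sits between the fingers, with the tips about 17 mm below the stem top and about 5 mm too far in own x. I'll correct both and close.

Call:
arm_command(commands=[[[-0.4, -0.15, -0.25, 0, 0, 0, 5], [0.6, 0.2, -1.1, 0, 0, 0, 5], [0, 0, 0, 0, 0, 0, 5], [0, 0, 0, 0, 0, 0, 1], [0, 0, 0, 0, 0, 0, 0.8], [0, 0, 0, 0, 0, 0, 0.8], [0, 0, 0, 0, 0, 0, 0.8], [0, 0, 0, 0, 0, 0, 0.8]]], grip_force=40)

```text
time: 13.25
position: [0.5896, 0.2025, 0.1013]
tool_rot: [1.593, 2.304, 0.585]
contact_force: [-2.7, -0.5, 1.2]
finger_gap: 0.157
grip_force: 39.8
```

Call:
arm_command(commands=[[[0, 0, 1.5, 0, 0, 0, 0.8], [0, 0, 2.5, 0, 0, 0, 0.8], [0, 0, 4, 0, 0, 0, 0.8], [0, 0, 4, 0, 0, 0, 0.8], [-1, -2, 0, -0.059, 0.156, 0, 0.8], [-1, -3, 0, -0.059, 0.156, 0, 0.8], [-1, -3.5, 0, -0.059, 0.156, 0, 0.8], [-1, -4, 0, 0, 0, -0.127, 0.8]]])

```text
time: 14.25
position: [0.5531, 0.0772, 0.2211]
tool_rot: [-1.949, -2.464, 0.002]
contact_force: [0.0, -0.7, -3.1]
finger_gap: 0.157
grip_force: 40.0
```

Call:
arm_command(commands=[[[-1, -4.5, 0, 0, 0, -0.127, 0.8], [-1, -4.5, 0, 0, 0, -0.127, 0.8], [0, -4.5, 0, 0, 0, 0, 0.8], [0, -4, -0.5, 0, 0, 0, 0.8], [0, -3.5, -1, 0, 0, 0, 0.8], [0, -2.7, -0.5, 0, 0, 0, 0.8], [0, 0, 0, 0, 0, 0, 0.8], [0, 0, 0, 0, 0, 0, 0.8]]])

```text
time: 15.25
position: [0.5299, -0.1586, 0.2011]
tool_rot: [-2.242, -2.196, 0.003]
contact_force: [0.2, -0.1, -2.4]
finger_gap: 0.156
grip_force: 40.0
```

```bash
cat > m.py <<'E'
from h import *
from scipy.optimize import least_squares
import sys
np.set_printoptions(precision=4,suppress=True)
s=state();T=R.from_rotvec(s['tool_rot']).as_matrix();print(s['position'],s['finger_gap'],'own x',T[:,1],'own z',-T[:,2])
A=R.from_matrix(np.c_[T[:,1],np.cross(-T[:,2],T[:,1]),-T[:,2]])
print('turn to target',(R.from_euler('z',-.022)*A.inv()).as_rotvec())
ims={n:camera(n)[:,:,::-1] for n in('top','side')}
O={}
for k in['panel_grip','panel_foot','panel_tongue','seat','slot_home']:
    for n in('top','side'):
        q=pinpoint(n,k)
        if q and q[0]['confidence']>.35:O[n,k]=np.array(q[0]['location'][::-1]);print(n,k,O[n,k],q[0]['confidence'])
loc=dict(panel_grip=[0,0,0],panel_foot=[0,0,-.113],panel_tongue=[.028,0,-.032])
def res(q): return np.array([proj(n,A.apply(loc[k])+q[:3])[0]+(np.array([-1.5,.2]) if n=='side' else 0)-u for (n,k),u in O.items() if k[0]=='p']).ravel()
r=least_squares(res,s['position']+[0,0,.028],loss='soft_l1');print('grip',r.x,'minus TCP',r.x-s['position'],r.fun.reshape(-1,2))
t=cv2.resize(ims['top'][170:290,330:450],(480,480),interpolation=cv2.INTER_CUBIC)
b=cv2.resize(ims['side'][160:280,300:380],(320,480),interpolation=cv2.INTER_CUBIC)
cv2.imwrite('pics/'+sys.argv[1],np.hstack([t,b]))
E
python3 m.py j.png
```

```text
[ 0.5299 -0.1586  0.2011] 0.156340224750982 own x [ 0.9998 -0.0207 -0.0038] own z [ 0.0038 -0.0013  1.    ]
turn to target [-0.0013 -0.0038 -0.0013]
side panel_grip [355.  172.8] 0.82
top panel_foot [389.  246.8] 0.61
side panel_foot [354.7 209.8] 0.72
side panel_tongue [341.5 182.8] 0.96
top seat [386.5 248.6] 0.79
side seat [349.6 245.9] 0.65
top slot_home [200.8 306.3] 0.69
side slot_home [335.4 216.1] 0.95
grip [ 0.5278 -0.1643  0.2236] minus TCP [-0.002  -0.0056  0.0226] [[-1.7887 -1.2418]
 [ 0.2984  2.4658]
 [-1.705   2.7638]
 [ 1.1669 -0.1896]]
```

View pics/j.png

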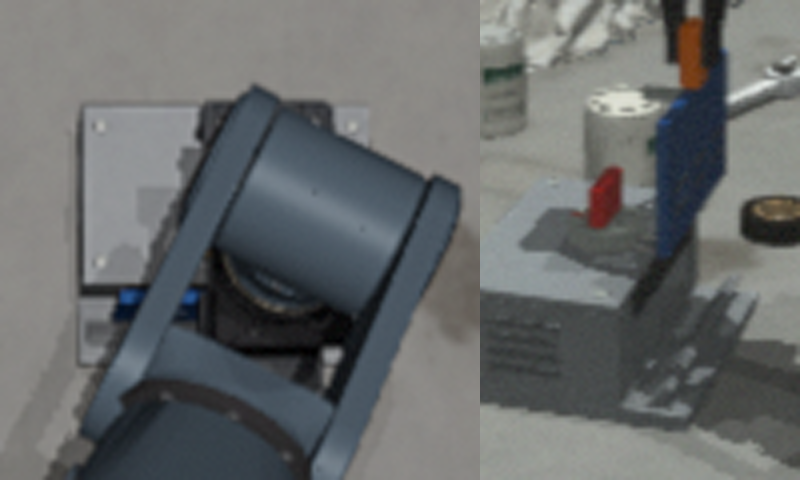

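The panel is held upright in front of the housing; its plate's left end is at crop px (117,300). I'll check the lateral offset from that plate edge against the housing edges.

```bash
python3 - <<'E'
from h import *
np.set_printoptions(precision=4,suppress=True)
im=camera('top')[:,:,::-1];hsv=cv2.cvtColor(im,cv2.COLOR_BGR2HSV)
m=(hsv[...,0]>105)&(hsv[...,0]<125)&(hsv[...,1]>130)
p=np.argwhere(m[235:256,345:382])+[235,345]
for r in np.unique(p[:,0]):
    c=p[p[:,0]==r,1];print(r,c.min(),len(c),onz('top',c.min(),r+.0,.2045)[:2],im[r,c.min()-2:c.min()+2].tolist())
g=cv2.cvtColor(cv2.imread('pics/top1.png'),cv2.COLOR_BGR2GRAY).astype(float)
g=cv2.GaussianBlur(g,(0,0),.7);gx=np.abs(np.gradient(g,axis=1))
for r in(205,215,225,232):
    o=[]
    for a,b in((346,354),(418,427)):
        w=gx[r,a:b]**3;u=(w*np.arange(a,b)).sum()/w.sum();o.append(onz('top',u,r,.085)[:2])
    o=np.array(o);print(r,o.ravel(),'mid',o.mean(0),'w',o[0,1]-o[1,1])
E
```

```text
242 361 10 [ 0.5359 -0.0859] [[44, 41, 40], [89, 61, 49], [90, 55, 36], [83, 45, 21]]
243 360 10 [ 0.5335 -0.0834] [[41, 41, 42], [47, 39, 37], [120, 72, 39], [134, 80, 38]]
244 360 10 [ 0.531  -0.0834] [[94, 94, 93], [67, 61, 59], [115, 67, 36], [136, 82, 38]]
245 360 10 [ 0.5286 -0.0833] [[120, 119, 118], [81, 75, 73], [100, 60, 34], [115, 66, 31]]
246 360 8 [ 0.5262 -0.0832] [[90, 88, 86], [46, 37, 33], [43, 20, 6], [48, 26, 9]]
247 359 10 [ 0.5238 -0.0807] [[137, 134, 133], [89, 86, 83], [42, 26, 18], [36, 18, 7]]
248 359 9 [ 0.5213 -0.0807] [[126, 124, 122], [77, 72, 69], [42, 25, 16], [38, 17, 7]]
205 [ 0.6501 -0.0672  0.6462 -0.2562] mid [ 0.6482 -0.1617] w 0.18901360071399015
215 [ 0.6233 -0.067   0.6195 -0.2552] mid [ 0.6214 -0.1611] w 0.1881658651370492
225 [ 0.5966 -0.0667  0.5928 -0.2546] mid [ 0.5947 -0.1606] w 0.18790511981763452
232 [ 0.5781 -0.0655  0.5742 -0.2549] mid [ 0.5761 -0.1602] w 0.18935509239026183
```

Call:
arm_command(commands=[[[1, -0.2, 0, -0.001, -0.004, -0.001, 0.8], [0, 0, -3, 0, 0, 0, 0.8], [0, 0, -3, 0, 0, 0, 0.8], [0, 0, -1.5, 0, 0, 0, 0.8], [0, 0, -1, 0, 0, 0, 0.8], [0, 0, 0, 0, 0, 0, 0.8]]])

```text
time: 16.65
position: [0.5406, -0.1615, 0.1163]
tool_rot: [2.244, 2.196, 0.0]
contact_force: [0.0, -0.2, -2.2]
finger_gap: 0.159
grip_force: 40.0
```

Call:
arm_command(commands=[[[0, 0, -0.4, 0, 0, 0, 0.8], [0, 0, -0.4, 0, 0, 0, 0.8], [0, 0, 0, 0, 0, 0, 0.8]]])

```text
time: 17.02
position: [0.5404, -0.1614, 0.1086]
tool_rot: [2.244, 2.196, 0.001]
contact_force: [-0.0, 0.1, -1.9]
finger_gap: 0.156
grip_force: 40.0
```

Call:
arm_command(commands=[[[0, 0, -0.4, 0, 0, 0, 0.8], [0, 0, -0.3, 0, 0, 0, 0.8], [0, 0, 0, 0, 0, 0, 0.8]]])

```text
time: 17.4
position: [0.5412, -0.1616, 0.1016]
tool_rot: [2.243, 2.195, 0.002]
contact_force: [1.2, 0.6, -3.5]
finger_gap: 0.155
grip_force: 40.0
```

```bash
python3 m.py k.png
```

```text
[ 0.5412 -0.1616  0.1016] 0.15483313332567633 own x [ 0.9998 -0.0218  0.0033] own z [-0.0033  0.0014  1.    ]
turn to target [ 0.0014  0.0033 -0.0002]
side panel_grip [351.  205.7] 0.7
side panel_foot [349.6 245.1] 0.71
side panel_tongue [378.1 215.4] 0.61
side seat [346.6 243.5] 0.9
top slot_home [387.5 232.5] 0.92
side slot_home [333.3 206.4] 0.73
grip [ 0.5261 -0.1389  0.1406] minus TCP [-0.0152  0.0227  0.039 ] [[  0.2397  -0.0374]
 [  1.2453  -0.4025]
 [-37.3081   0.4405]]
```

View pics/k.png

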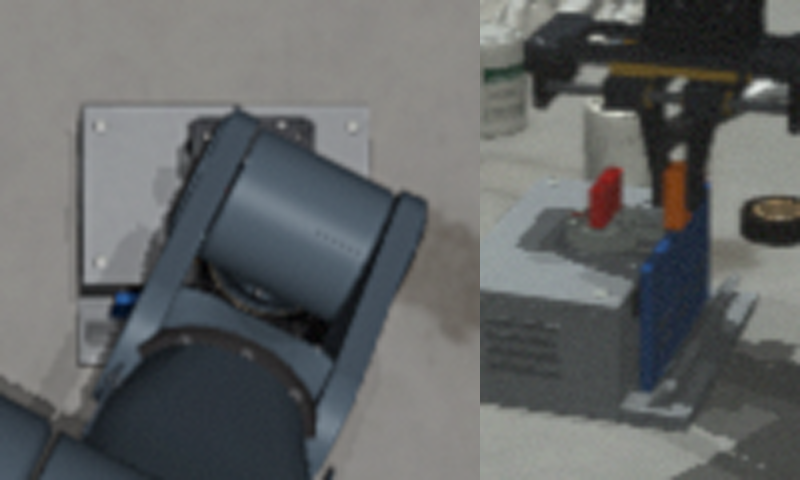

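The panel is in the channel, close to the frame. I'll lower it until it touches the floor.

Call:
arm_command(commands=[[[0, 0, -0.2, 0, 0, 0, 0.8], [0, 0, -0.2, 0, 0, 0, 0.8], [0, 0, 0, 0, 0, 0, 0.8]]])

```text
time: 18.38
position: [0.5416, -0.1616, 0.1012]
tool_rot: [2.241, 2.194, 0.003]
contact_force: [-0.4, 3.1, 19.0]
finger_gap: 0.159
grip_force: 40.0
```

Floor contact. I'll ease the downward push and press toward the frame.

Call:
arm_command(commands=[[[0, 0, 0.25, 0, 0, 0, 0.8], [0.3, 0, 0, 0, 0, 0, 0.8], [0.2, 0, 0, 0, 0, 0, 0.8], [0, 0, 0, 0, 0, 0, 0.8], [0, 0, 0, 0, 0, 0, 0.8]]])

```text
time: 19.0
position: [0.543, -0.1615, 0.1012]
tool_rot: [-2.242, -2.197, 0.006]
contact_force: [-3.4, -1.5, 13.6]
finger_gap: 0.158
grip_force: 40.1
```

Call:
arm_command(commands=[[[0.2, 0, 0.1, 0, 0, 0, 0.8], [0.2, 0, 0, 0, 0, 0, 0.8], [0, 0, 0, 0, 0, 0, 0.8], [0, 0, 0, 0, 0, 0, 0.8]]])

```text
time: 19.5
position: [0.5452, -0.1613, 0.1012]
tool_rot: [-2.239, -2.196, 0.009]
contact_force: [-5.3, -1.6, 10.2]
finger_gap: 0.156
grip_force: 40.2
```

Call:
arm_command(commands=[[[0.2, 0, 0, 0, 0, 0, 0.8], [0.1, 0, 0, 0, 0, 0, 0.8], [0, 0, 0, 0, 0, 0, 0.8], [0, 0, 0, 0, 0, 0, 0.8]]])

```text
time: 20.0
position: [0.5465, -0.1612, 0.1012]
tool_rot: [-2.236, -2.195, 0.013]
contact_force: [-8.8, -3.5, 11.8]
finger_gap: 0.162
grip_force: 40.5
```

Call:
arm_command(commands=[[[0.2, 0, 0, 0, 0, 0, 0.8], [0.2, 0, 0, 0, 0, 0, 0.8], [0, 0, 0, 0, 0, 0, 0.8], [0, 0, 0, 0, 0, 0, 0.8]]])

```text
time: 20.5
position: [0.5489, -0.1611, 0.1011]
tool_rot: [-2.234, -2.193, 0.017]
contact_force: [-11.4, -2.4, 14.0]
finger_gap: 0.161
grip_force: 40.8
```

Call:
arm_command(commands=[[[0.2, 0, 0, 0, 0, 0, 0.8], [0.2, 0, 0, 0, 0, 0, 0.8], [0, 0, 0, 0, 0, 0, 0.8], [0, 0, 0, 0, 0, 0, 0.8]]])

```text
time: 21.0
position: [0.5505, -0.1611, 0.101]
tool_rot: [-2.23, -2.191, 0.022]
contact_force: [-16.1, -5.2, 16.4]
finger_gap: 0.163
grip_force: 40.8
```

Call:
arm_command(commands=[[[0, 0, 0.3, 0, 0, 0, 0.8], [0, 0, 0.2, 0, 0, 0, 0.8], [0.2, 0, 0, 0, 0, 0, 0.8], [0, 0, 0, 0, 0, 0, 0.8], [0, 0, 0, 0, 0, 0, 0.8]]])

```text
time: 21.62
position: [0.5499, -0.1595, 0.1023]
tool_rot: [-2.226, -2.186, 0.025]
contact_force: [-15.6, -4.9, 0.5]
finger_gap: 0.156
grip_force: 39.9
```

```bash
python3 m.py l.png; python3 -c "
from h import *;s=state();print(s['contact_force'],s['ft_torque'])"
```

```text
[ 0.5499 -0.1595  0.1023] 0.15609174468375703 own x [ 0.9995 -0.018  -0.0267] own z [ 0.0267 -0.0046  0.9996]
turn to target [-0.0046 -0.0267 -0.004 ]
side panel_grip [342.9 205.6] 0.76
side panel_foot [345.9 247.2] 0.66
side panel_tongue [333. 218.] 0.68
side seat [360.3 390.8] 0.71
side slot_home [337.1 213.6] 0.72
grip [ 0.5294 -0.0763  0.1643] minus TCP [-0.0205  0.0832  0.062 ] [[ 0.7474  0.4471]
 [-1.1185  0.2326]
 [ 0.1187 -0.828 ]]
[-14.69888039  -4.57160739   0.46761012] [-0.88604262  3.04737346 -0.06642423]
```

Call:
arm_command(commands=[[[0, 0, 0, -0.004, -0.03, 0, 0.8], [0.1, 0, -0.1, 0, -0.03, 0, 0.8], [0.2, 0, 0, 0, 0, 0, 0.8], [0, 0, 0, 0, 0, 0, 0.8], [0, 0, 0, 0, 0, 0, 0.8]]])

```text
time: 22.85
position: [0.5499, -0.1591, 0.1012]
tool_rot: [2.227, 2.19, 0.033]
contact_force: [-21.6, -6.7, 6.4]
finger_gap: 0.162
grip_force: 40.3
```

Call:
arm_command(commands=[[[0, 0, 0, 0, 0.03, 0, 0.8], [0, 0, 0, 0, 0, 0, 0.8], [0, 0, 0, 0, 0, 0, 0.8], [0, 0, 0, 0, 0, 0, 0.8]]])

```text
time: 23.35
position: [0.5501, -0.159, 0.1013]
tool_rot: [-2.238, -2.2, 0.001]
contact_force: [-21.0, -5.4, 6.2]
finger_gap: 0.162
grip_force: 40.2
```

```bash
python3 - <<'E'
from h import *
np.set_printoptions(precision=4,suppress=True)
s=state();T=R.from_rotvec(s['tool_rot']).as_matrix();print(s['position'],'ownx',T[:,1],'ownz',-T[:,2],s['contact_force'],s['ft_torque'])
im=camera('side')[:,:,::-1]
b=cv2.resize(im[180:270,305:395],(540,540),interpolation=cv2.INTER_CUBIC);cv2.imwrite('pics/n.png',b)
for k in['panel_grip','panel_foot','panel_tongue','seat','slot_home','fastener_wing']:
    q=pinpoint('side',k);print(k,[(x['location'][::-1],x['confidence']) for x in q[:2]])
p=s['position'];oz=-T[:,2];ox=T[:,1]
for off in(.024,):
    g=p+off*oz;print('kin grip,foot,tongue',proj('side',[g,g-.113*oz,g-.032*oz+.028*ox])+[-1.5,.2],g-.113*oz)
print('home foot/tongue',proj('side',[[.546,-.1598,.012],[.574,-.1604,.093]])+[-1.5,.2])
E
```

```text
[ 0.5501 -0.159   0.1013] ownx [ 0.9999 -0.017  -0.0024] ownz [ 0.0024 -0.0019  1.    ] [-20.9891  -5.4305   6.2133] [-0.96    4.1148 -0.0797]
panel_grip []
panel_foot [([347.0, 245.4], 0.95)]
panel_tongue []
seat [([348.1, 243.1], 0.96), ([329.9, 206.0], 0.7)]
slot_home [([347.1, 244.5], 0.7), ([335.9, 215.1], 0.68)]
fastener_wing [([329.5, 207.0], 0.79)]
kin grip,foot,tongue [[344.1676 207.3412]
 [344.2578 245.4457]
 [334.1503 217.3314]] [ 0.5499 -0.1588  0.0123]
home foot/tongue [[345.7327 245.5462]
 [335.7214 217.4189]]
```

```bash
python3 -c "
from bench import *;print(sign_off())"
```

```text
the job is handed in; nothing more can be done
None
```

I handed in the job with the fastener aligned and the panel standing upright in the channel, still gripped at 40 N and pressed against the frame with about 21 N. From the forces the seal is flat, and the tongue should be in the slot because the panel reached the channel floor; I haven't seen the judge's result.

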